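Turn the purge filter cartridge and couple it

ROBOT

A 6-joint arm with a two-finger parallel gripper is mounted at the origin on the work surface. World frame = base frame: x ahead of the robot, y to its left, z up, the work surface at z = 0. Lengths are in m, angles in degrees, forces in N, time in s.
With the tool pointing down it reaches from about 0.25 to 0.725 m from the base axis. Payload 9.7 kg.
Tool frame: the origin (TCP) lies at the very end of the fingers, on their centre line; the grasp point (between the pads) lies 19 mm behind it; z points along the fingers, y is the direction in which the jaws open and shut (so a half turn about z gives the same grasp; the last joint's range is limited). The gripper opens to 85 mm and grips with 20 to 120 N. Pads are 22 mm wide; open, the fingers measure 114 mm over their backs; the gripper's body (76 mm by 85 mm) begins 54 mm behind the grasp point. The pads swing forward as they close: fully open they stand 13 mm farther back than shut.
Start: joints at [76.776, 4.979, 10.078, 95.1, 0, 90], TCP at [0.126, 0.535, 0.195] pointing down, gripper open.
Joint ranges: [-179.16, 179.16], [-48.56, 103.87], [-65.8, 70.77], [-126.05, 130.52], [-82.76, 87.17], [-180, 180]. Speed limits (degrees/s): [127.2, 127.2, 147.25, 180, 180, 180].

INTERFACE

Orientations are given as [roll, pitch, yaw] about the fixed x, y, z axes, in that order (R = Rz(yaw) Ry(pitch) Rx(roll)).
In Python, from workcell import bot gives the robot as it stands. The module is installed in compiled form; this text tells all that it offers.
- The arm moves only by the tool step_arm, never from a script. Its arguments are lists of equal length, an entry for each row: "dr": the turn, a rotation vector about the tool's x, y, z in rad, a list of three; "xyz": the shift along the tool's x, y, z in units of 40 mm (1.0 is 40 mm), a list of three; "gripper": the opening, from 0 (shut) to 1 (fully open). In form: {"dr": [[wx, wy, wz], ...], "xyz": [[x, y, z], ...], "gripper": [gripper, ...]}. A call has exactly 8 rows; each row is the pose to reach, as a shift and turn from the pose commanded when the call began, along the tool's axes at that moment; what a row does not reach only later rows make up. A row lasts 1/10 s, in which the tool goes at most 50 mm and 8.59 degrees, less where a joint would pass 70% of its speed; a pose out of reach is approached as far as the arm can. A call with a gripper value outside its range is refused whole. The fingers move at their own pace and stop on an object; "squeeze" is the grip in N (left out, the last holds). Time passes only in rows, so rows that repeat a pose let the fingers close, or fill a call up. It gives the time, the measured TCP pose, the force and the opening at its end, in the units of the state.
- bot.get_obs(): the state, without advancing time (a new reading comes with each control period).
- bot.camera(name): name is "side" or "top"; returns a dict with "image" (480x640x3 uint8, red, green, blue), "camera_matrix" (3x3 intrinsics, pixels), "k1" (the pictures are not rectified: a ray, as slopes to the right and down, at radius r is drawn at 1 + k1 r^2 times it, then the intrinsics apply), "R" (3x3) and "t" (3): a world point X has camera coordinates R X + t. Camera axes: x right, y down, z forward; pixel columns grow to the right and rows downward; lengths in m; the calibration is good to about 2 mm. A picture is of the moment at which its call begins. There is no depth.
- bot.job_done(): hands the job in, once; it reports no verdict.
Trained networks look in a picture, given as the dict that the camera call returned (one of the last four; its "shot" number tells which), for a name from the list of things; names that differ only in an ending like _2 or _b are one class to them, and where a whole thing is asked for, a point or a joint stands for the part that bears it (a point fixed in the world has none). Each returns a list of dicts, best first, with "p" (0 to 1); they miss things now and then, are a little off and sometimes report something else, mostly with a low value. They report only what shows in the picture. A call takes as long as a camera call. They do not tell look-alikes from the thing itself.
- bot.regions_of(picture, thing): "region" (480x640 bool, what is visible of it) and "box" ([centre column, centre row, width, height] in pixels, round what is visible of it).
The state is a dict: "time": time; "q": joint angles; "qd": joint speeds; "joint_efforts": joint torques, N m; "ee_pos": TCP position; "tcp_rot": TCP orientation; "wrist_force": force on the tool from outside, world axes, zero at the start; "torque": the same for the moment, N m; "opening": finger opening in m.
Only numpy, scipy, OpenCV 4.12 (cv2) and the standard library are available. Lean on these libraries where they do the work, as an engineer would, in place of code of your own. Each camera call takes 0.05 s, during which the arm holds its last target.

TASK

The white filter cartridge in the bench dock was put in back to front: its spigot points away from the coupling tube. Lift it out of its slot, turn it end for end and put it back fully down, then slide the coupling sleeve along its tube and onto the spigot until the sprung ball clicks into place. Let go of everything and leave the other things on the bench where they are.

Things in the scene. Friction and masses are not known exactly. Their poses are not given: they have to be found in the camera images.
- dock: Fixed dark steel base plate 100 x 310 x 12 mm on the bench (its y from -225 to +85). Origin: on the bench top under the centre of the cartridge slot; z up, y along the plate. The slot is an open-topped steel pocket, inside 32.6 (x) x 92.6 (y), floor at z = 12; 45-degree flared lips, 8 mm wide, up to z = 55 on its sides and 48 at its ends guide the cartridge in.
- tube_end (a point): Centre of the free end (dock's y = -83, z = 64) of the dock's fixed steel coupling tube, 19 mm diameter, along the dock's y, from a bracket at y = -212 (34 mm wide, top at z = 78). A sprung steel ball, 8 mm diameter, stands 3.5 mm out of the top of the tube at y = -90.
- cartridge: Loose white cartridge, about 0.26 kg: body 30 (x) x 90 (y) x 72 mm high, pleated sides; on top a grip rib 14 (x) x 56 (y) mm, z = 72 to 100; a spigot, 14 mm diameter, 30 mm long, on its -y end at z = 52. Origin: centre of underside, z up. Seated, its origin is at z = 12 of the dock. It starts seated, spigot to the dock's +y; it belongs with its axes parallel to the dock's.
- rib (a point): Centre of the cartridge's grip rib, 86 mm above its underside: the place to hold it, across the 14 mm thickness (cartridge's x).
- spigot_tip (a point): Centre of the spigot's end face, on the cartridge.
- spigot_home (a point): Fixed point of the dock where the spigot's tip belongs: 75 mm from the slot's centre towards the tube, at z = 64, 8 mm short of the tube's end. The cartridge has 1.3 mm play each way in the slot.
- sleeve (a joint): Travel (m) of the black sleeve along the dock's +y, 0 (back) to a stop at 0.072; starts at 0 to 0.018. Tube 44 mm long, 30 outside, 21 inside, front flared to 35, on the coupling tube. Slides at about 2 N; at about 0.034 it must force the ball down (about 8 N); in the last 4 mm the ball snaps into a groove: clicked in, it rests at 0.070, covering 21 mm of the spigot. Not clicked in below 0.066.
- tab (a point): Middle of the rear face (away from the slot) of the sleeve's upright thumb tab, 30 mm above the tube's axis: push here along the dock's +y. The tab, 30 wide (x) x 6 thick (y), stands on the sleeve's rear end and rises to z = 107 of the dock; behind it is room for fingertips above z = 76. The tab is at the dock's y = -168 at joint value 0, at -98 when home.
- carrier: Bystander: white slotted wafer carrier, 144 x 110 x 95 mm, standing on the bench. Origin under its centre.
- canister: Bystander: flat grey round wafer canister, diameter 98, 30 mm high. Origin under its centre.
- jar: Bystander: amber glass jar, diameter 52, 65 mm high. Origin under its centre.
- wrench: Bystander: steel wrench, 150 mm long, lying flat on the bench.
Mind the look-alikes: they are no part of the job. Leave any green look-alike of the cartridge alone.

How it is judged (in metres and radians):
On the way, in this order (a step that is already met when the one before it is completed fails the run):
1. the cartridge is lifted clear of its slot (z of cartridge in the frame of dock above 0.06 m), for 0.1 s.
2. the cartridge is back down in the slot with its spigot towards the coupling tube (distance between spigot_tip and spigot_home below 0.006 m and z of cartridge in the frame of dock below 0.015 m and angle between cartridge's own z axis and vertical below 0.06 rad), for 0.2 s.
3. the sleeve is clicked in on the spigot (value of joint sleeve above 0.067 m), for 0.2 s.
At the end, for the whole second after the job is handed in: The cartridge stands upright (within 0.06 rad) and fully down (within 3 mm) in the slot, spigot tip within 6 mm of spigot_home; the sleeve is clicked in on the spigot (joint value above 0.067); both at rest (all of step 2 and value of joint sleeve above 0.067 m and velocity of joint sleeve between -0.01 and 0.01 m/s and linear speed of cartridge below 0.02 m/s); the robot touches nothing.
It fails at once if a bystander is pushed more than 30 mm from its place (distance of any of carrier, canister, jar, wrench from where it was at the start of the episode above 0.03 m).
It fails at once if a bystander is tipped over (angle between any of carrier, jar, canister's own z axis and vertical above 0.5 rad).
It also fails if it takes over 61 s, if anything falls off the work surface, if the arm or the gripper's body presses on something with over 40 N, if the wrist force passes 120 N, or if a joint passes its speed limit or range.

## Working session

There is one attempt and no reset: what is moved stays moved. The work goes in short steps, Python scripts to look and compute and a tool call to move; the robot and the scene stay as the last step left them, time stands still between calls to the robot, and variables do not carry over. Pictures are saved under pics/ and viewed, and the job is handed in when it is done.

Besides the shell and the picture viewer there is one more tool, called as name(argument=value, ...) on one line, values as JSON. step_arm: Moves the arm, as the interface text tells. Its arguments: {"type":"object","properties":{"dr":{"type":"array"},"xyz":{"type":"array"},"gripper":{"type":"array"},"squeeze":{"type":"number"}},"required":["dr","xyz","gripper"]}

```bash
mkdir -p pics; ls; python3 - <<'E'
from workcell import bot
import cv2,pickle
o=bot.get_obs();print(o['time'],o['ee_pos'],o['tcp_rot'],o['opening'])
for n in('top','side'):
    c=bot.camera(n);cv2.imwrite(f'pics/{n}0.png',c['image'][:,:,::-1]);print(n,c['camera_matrix'],c['k1'],c['R'],c['t'])
    for th in('dock','cartridge','sleeve','rib','tab'):
        try:
            for r in bot.regions_of(c,th)[:3]:print(th,round(r['p'],2),[round(float(v),1) for v in r['box']])
        except Exception as e:print(th,e)
    pickle.dump(c,open(f'{n}0.pkl','wb'))
print(bot.get_obs()['time'])
E
```

```text
pics
0.0 [0.12574371 0.53514091 0.19407128] [-1.79923112e+02 -8.83758748e-04  1.66774701e+02] 0.08553670700969469
top [[458.84569711   0.         323.29232178]
 [  0.         458.84569711 240.91558451]
 [  0.           0.           1.        ]] -0.006366344833382814 [[ 0.01342854 -0.99989093  0.00614911]
 [-0.99932084 -0.01363142 -0.03423503]
 [ 0.03431512 -0.00568521 -0.99939489]] [0.03535345 0.51589387 1.30178881]
cartridge 0.78 [342.5, 227.2, 45.3, 18.1]
cartridge 0.62 [382.6, 281.4, 35.8, 31.5]
sleeve 0.67 [401.1, 224.4, 15.4, 14.4]
rib 0.95 [381.6, 281.1, 35.8, 39.3]
rib 0.89 [345.0, 226.7, 41.7, 12.8]
rib 0.63 [313.6, 282.5, 16.5, 44.3]
tab 0.75 [401.6, 223.2, 19.6, 14.3]
side [[492.73877744   0.         307.13716573]
 [  0.         492.73877744 242.31005779]
 [  0.           0.           1.        ]] 0.027898005136297168 [[ 0.85547764 -0.51781171  0.00538867]
 [-0.32744793 -0.54898026 -0.7690244 ]
 [ 0.40116811  0.65611867 -0.63919671]] [-0.43672104  0.25818001  0.86525688]
dock 0.68 [354.5, 307.8, 127.7, 106.2]
cartridge 0.92 [244.3, 270.5, 46.1, 58.6]
cartridge 0.89 [295.7, 325.9, 61.0, 51.3]
cartridge 0.83 [330.4, 261.0, 41.9, 48.7]
sleeve 0.74 [374.2, 302.2, 26.4, 28.3]
rib 0.94 [244.7, 271.2, 46.9, 54.8]
rib 0.68 [373.3, 300.3, 25.8, 25.0]
rib 0.67 [329.5, 260.5, 41.0, 48.6]
tab 0.71 [374.3, 300.5, 29.4, 25.7]
0.6
```

```bash
python3 - <<'E'
import cv2
for n,(x0,y0,x1,y1) in dict(top=(270,170,470,320),side=(200,220,440,400)).items():
    im=cv2.imread(f'pics/{n}0.png'); s=800/(x1-x0) 
    cv2.imwrite(f'pics/{n}0z.png',cv2.resize(im[y0:y1,x0:x1],None,fx=s,fy=s,interpolation=cv2.INTER_CUBIC))
E
```

```text
(no output)
```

View pics/top0.png

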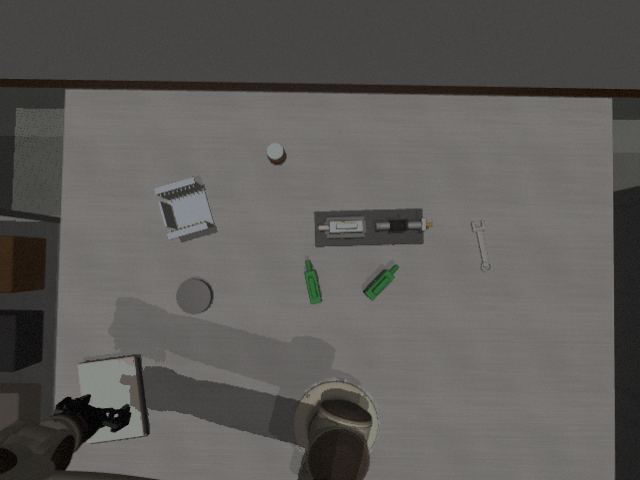

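View pics/side0.png

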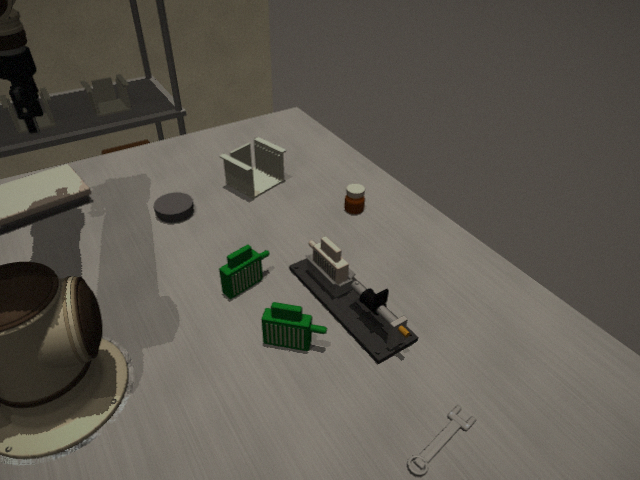

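```bash
ls pics
```

```text
side0.png
side0z.png
top0.png
top0z.png
```

View pics/top0z.png

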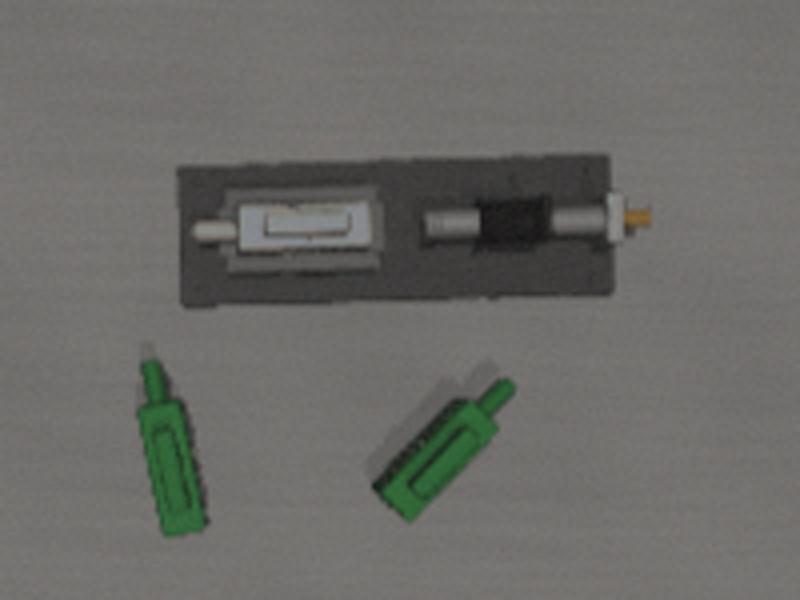

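View pics/side0z.png

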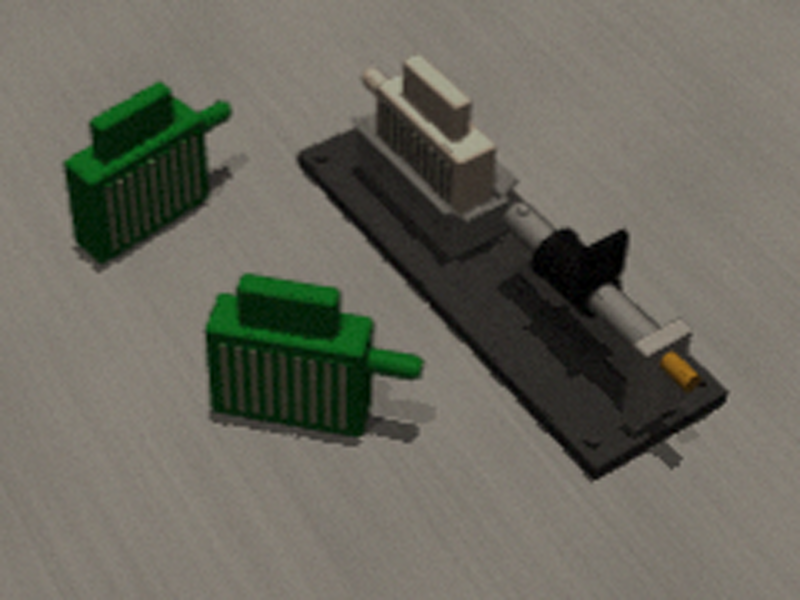

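```bash
cat > h.py <<'E'
import numpy as np,cv2,pickle
from scipy.optimize import least_squares
def proj(c,X):
    X=np.atleast_2d(X);p=X@np.array(c['R']).T+np.array(c['t']);s=p[:,:2]/p[:,2:]
    r2=(s**2).sum(1,keepdims=True);s=s*(1+c['k1']*r2);K=np.array(c['camera_matrix'])
    return s*[K[0,0],K[1,1]]+[K[0,2],K[1,2]]
def d2w(d,P):
    P=np.atleast_2d(P).astype(float);a=d[2];R=np.array([[np.cos(a),-np.sin(a),0],[np.sin(a),np.cos(a),0],[0,0,1]])
    return P@R.T+[d[0],d[1],0]
def zoom(c,box,name,lines=[],s=None):
    x0,y0,x1,y1=box;s=s or min(800/(x1-x0),600/(y1-y0));im=c['image'][y0:y1,x0:x1,::-1]
    im=cv2.resize(im,None,fx=s,fy=s,interpolation=cv2.INTER_CUBIC);im=np.clip(im.astype(float)*1.5,0,255).astype(np.uint8)
    for L,col in lines:
        p=proj(c,L);p=(p+.5-[x0,y0])*s-.5
        cv2.polylines(im,[np.round(p*16).astype(np.int32)],False,col,1,cv2.LINE_AA,4)
    cv2.imwrite(name,im)
def rect(x,y0,y1,z):return np.array([[x,y1,z],[x,y0,z],[-x,y0,z],[-x,y1,z],[x,y1,z]])/1e3
def model(d,sg=1):
    P=[(rect(50,-225,85,12),(0,255,255)),(rect(7,-28,28,112),(0,0,255)),(rect(15,-45,45,84),(255,0,0)),
     (np.array([[0,-83,64],[0,-212,64]])/1e3,(0,255,0)),(np.array([[0,45*sg,64],[0,75*sg,64]])/1e3,(0,255,0)),(rect(16.3+8,-46.3,46.3,55),(255,0,255))]
    return [(d2w(d,p),c) for p,c in P]
E
python3 - <<'E'
from h import *
t=pickle.load(open('top0.pkl','rb'));s=pickle.load(open('side0.pkl','rb'))
A=np.array([(178,168),(609,155),(614,293),(182,306),(265,213),(350,211),(351,233),(265,236)],float)
W=np.vstack([rect(50,-225,85,12)[:4],rect(7,-28,28,112)[:4]])
tp=(A+.5)/4-.5+[270,170]
k=800/240
sp=(np.array([(299,155),(595,467),(728,392)],float)+.5)/k-.5+[200,220]
SW=np.array([[-50,85,12],[-50,-225,12],[50,-225,12]])/1e3
for use in ('t','s','ts'):
    def f(d):
        r=[]
        if 't' in use:r.append((proj(t,d2w(d,W))-tp).ravel())
        if 's' in use:r.append((proj(s,d2w(d,SW))-sp).ravel())
        return np.concatenate(r)
    q=least_squares(f,[.5,-.05,0]);print(use,q.x[:2],np.degrees(q.x[2]),np.round(q.fun,1))
d=q.x;np.save('d.npy',d)
zoom(t,(300,190,450,270),'pics/t1.png',model(d));zoom(s,(280,220,430,370),'pics/s1.png',model(d))
E
```

```text
t [ 0.55328688 -0.01724533] 2.4870127334601375 [-0.1 -0.3  0.5 -0.3  0.6  0.2 -0.   0.2 -0.2  0.3 -0.3  0.2 -0.3 -0.
 -0.1 -0.2]
s [ 0.55395464 -0.0194421 ] 2.3071633041703303 [-0.7 -1.4  0.   0.9  0.6 -0.2]
ts [ 0.55353001 -0.01805712] 2.472158286286822 [ 0.2 -0.4  0.8 -0.3  0.9  0.1  0.2  0.1  0.1  0.2  0.   0.1 -0.  -0.1
  0.2 -0.3 -1.2 -1.6 -0.3  0.4  0.1 -0.8]
```

View pics/t1.png

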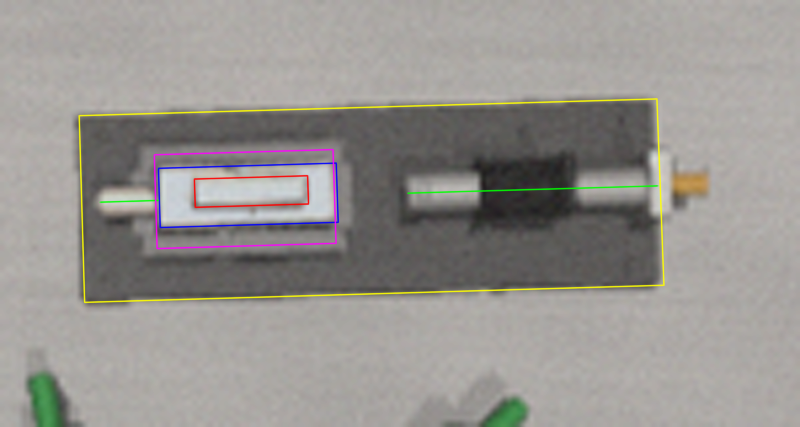

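View pics/s1.png

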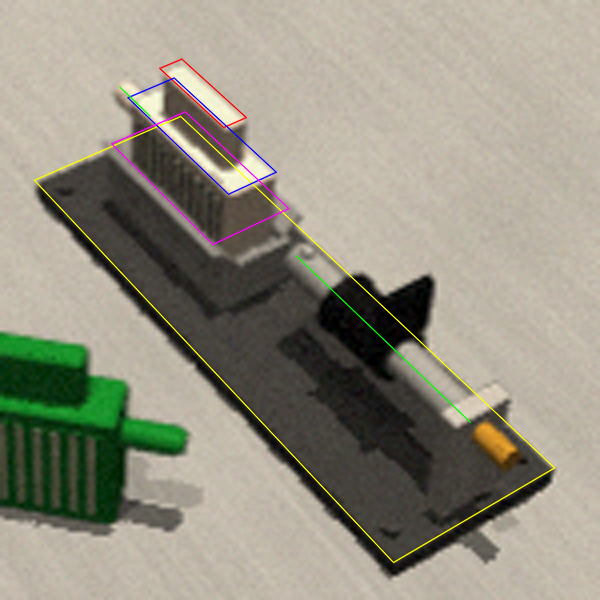

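```bash
cat >> h.py <<'E'
from scipy.spatial.transform import Rotation as Ro
def go(o,pos,yaw):
    R=Ro.from_euler('xyz',o['tcp_rot'],degrees=True)
    G=Ro.from_euler('xyz',[180,0,yaw],degrees=True)
    return np.round(R.inv().apply(np.array(pos)-o['ee_pos'])/.04,3),np.round((R.inv()*G).as_rotvec(),3)
E
python3 - <<'E'
from h import *
from workcell import bot
o=bot.get_obs();print(go(o,[.5535,-.018,.2],92.47),o['wrist_force'],o['q'])
E
```

```text
(array([-13.574, -11.022,  -0.13 ]), array([-0.   ,  0.   ,  1.297])) [0.19587334 0.54595983 0.25683312] [ 7.67758712e+01  4.97978523e+00  1.00779989e+01  9.50998318e+01
 -1.20355309e-04  9.00017619e+01]
```

step_arm(dr=[[0,0,0.08],[0,0,0.16],[0,0,0.24],[0,0,0.32],[0,0,0.41],[0,0,0.5],[0,0,0.58],[0,0,0.65]], xyz=[[-0.85,-0.69,-0.13],[-1.7,-1.38,-0.13],[-2.55,-2.07,-0.13],[-3.4,-2.76,-0.13],[-4.25,-3.45,-0.13],[-5.1,-4.14,-0.13],[-5.95,-4.83,-0.13],[-6.8,-5.52,-0.13]], gripper=[1,1,1,1,1,0.9,0.8,0.7], squeeze=60)

```text
time: 1.4
ee_pos: [0.3409, 0.2567, 0.2003]
tcp_rot: [180.0, 0.0, 129.4]
wrist_force: [0.9, 1.4, 0.6]
opening: 0.06
```

```bash
python3 - <<'E'
from h import *
from workcell import bot
o=bot.get_obs();print(go(o,[.5535,-.018,.2],92.47),o['ee_pos'],o['q'])
E
```

```text
(array([-8.682e+00, -2.460e-01,  7.000e-03]), array([ 0.001, -0.   ,  0.644])) [0.34086075 0.25673724 0.20025339] [ 3.69884643e+01 -1.16794779e+01 -5.17348862e+00  9.64559404e+01
 -1.73343683e-03  8.76240176e+01]
```

step_arm(dr=[[0,0,0.08],[0,0,0.16],[0,0,0.24],[0,0,0.32],[0,0,0.4],[0,0,0.48],[0,0,0.56],[0,0,0.644]], xyz=[[-1.1,-0.03,0],[-2.2,-0.06,0],[-3.3,-0.09,0],[-4.4,-0.12,0],[-5.5,-0.15,0],[-6.6,-0.18,0],[-7.7,-0.22,0],[-8.68,-0.246,0]], gripper=[0.7,0.7,0.7,0.7,0.7,0.7,0.7,0.7])

```text
time: 2.2
ee_pos: [0.5545, -0.0178, 0.1999]
tcp_rot: [180.0, 0.0, 92.4]
wrist_force: [1.3, 1.0, -1.6]
opening: 0.06
```

```bash
python3 - <<'E'
from h import *
from workcell import bot
o=bot.get_obs();print(go(o,[.5535,-.018,.14],92.47),o['ee_pos'],o['tcp_rot'],o['q'])
E
```

```text
(array([-0.004, -0.025,  1.498]), array([ 0.   ,  0.   , -0.001])) [ 0.55447629 -0.0178117   0.19991877] [1.79987608e+02 6.47710383e-03 9.24054360e+01] [-1.83669390e+00  5.74554371e+00  1.14769082e+01  9.57185273e+01
 -5.54270433e-03  8.57578688e+01]
```

step_arm(dr=[[0,0,0],[0,0,0],[0,0,0],[0,0,0],[0,0,0],[0,0,0],[0,0,0],[0,0,0]], xyz=[[0,-0.02,0.6],[0,-0.02,1.2],[0,-0.02,1.6],[0,-0.02,1.9],[0,-0.02,2.0],[0,-0.02,2.0],[0,-0.02,2.0],[0,-0.02,2.0]], gripper=[0.7,0.7,0.7,0.7,0.7,0.7,0.7,0.7])

```text
time: 3.0
ee_pos: [0.5532, -0.0157, 0.121]
tcp_rot: [179.9, 0.0, 92.6]
wrist_force: [0.3, 0.3, 0.1]
opening: 0.06
```

```bash
python3 - <<'E'
from h import *
from workcell import bot
s=bot.camera('side');d=np.load('d.npy');o=bot.get_obs();print(o['ee_pos'],o['tcp_rot'])
zoom(s,(290,190,400,290),'pics/s2.png',model(d))
zoom(s,(290,190,400,290),'pics/s2b.png')
E
```

```text
[ 0.55312968 -0.01576098  0.12086979] [1.79922545e+02 5.34164679e-03 9.26464144e+01]
```

View pics/s2.png

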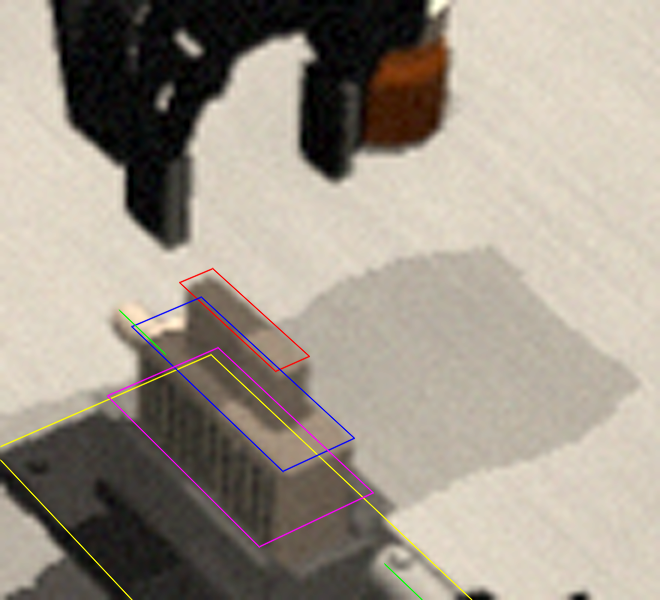

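View pics/s2b.png

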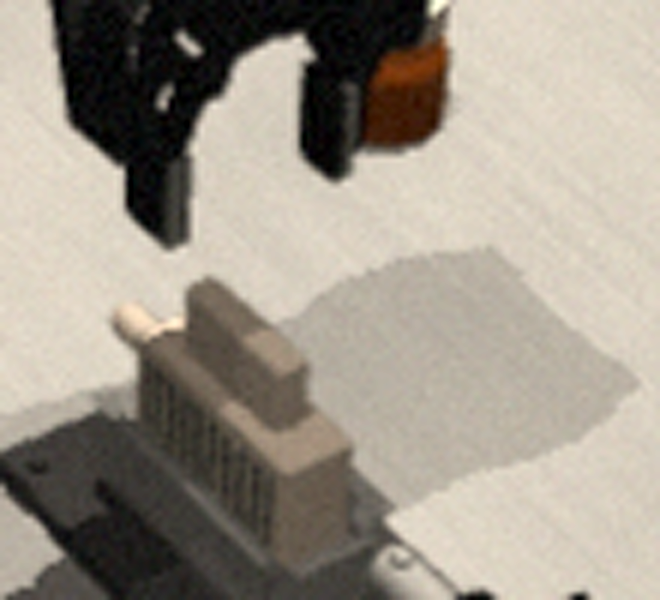

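```bash
python3 - <<'E'
from h import *
from workcell import bot
s=bot.camera('side');t=bot.camera('top');d=np.load('d.npy');o=bot.get_obs()
R=Ro.from_euler('xyz',o['tcp_rot'],degrees=True)
L=[]
for y in(-.03,.03):
    for zz in (-.008,):
        L.append((o['ee_pos']+R.apply([[-.011,y,zz],[.011,y,zz],[.011,y,zz-.03],[-.011,y,zz-.03],[-.011,y,zz]]),(0,255,0)))
d2=np.array([.5540,-.0194,np.radians(2.4)])
zoom(s,(290,190,400,290),'pics/s3.png',L+model(d2)[1:3])
zoom(t,(310,190,400,260),'pics/t3.png',L+model(d)[:3])
E
```

```text
(no output)
```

View pics/s3.png

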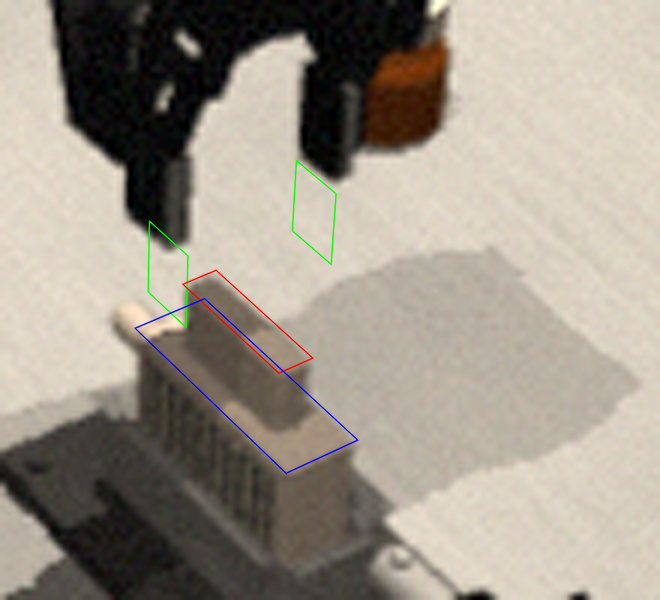

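View pics/t3.png

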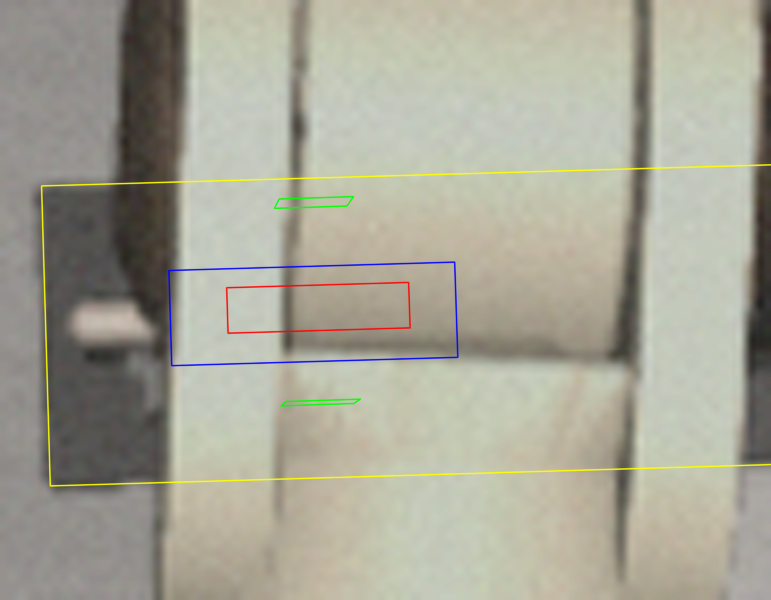

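```bash
python3 - <<'E'
from h import *
for n in('top','side'):
    c=pickle.load(open(n+'0.pkl','rb'));P=np.array([.12574,.53514,.19407]);
    R=Ro.from_euler('xyz',[180,0,166.77],degrees=True)
    L=[(P+R.apply([[0,-.043,-.013],[0,.043,-.013]]),(0,255,0)),(P+R.apply([[-.011,0,-.013],[.011,0,-.013]]),(0,255,0)),(P+R.apply([[0,0,0],[0,0,-.08]]),(0,0,255))]
    u=proj(c,P)[0];print(n,u)
    x,y=int(u[0]),int(u[1]);zoom(c,(max(x-60,0),y-50,max(x-60,0)+110,y+40),f'pics/g{n}.png',L)
E
```

```text
top [118.15690107 396.2806724 ]
side [ 43.85590647 143.98603486]
```

View pics/gtop.png

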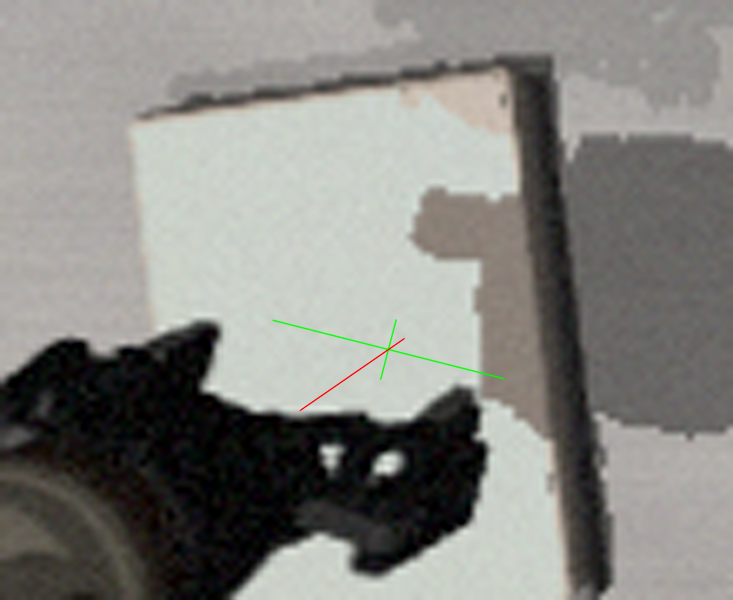

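View pics/gside.png

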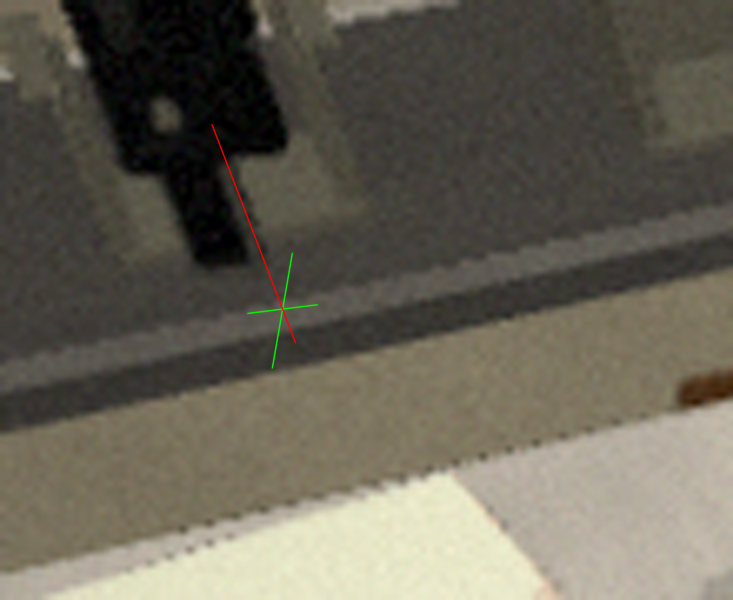

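```bash
cat >>h.py <<'E'
def tri(obs):
    f=lambda X:np.concatenate([proj(c,X)[0]-u for c,u in obs])
    q=least_squares(f,[.4,0.1,.1]);return q.x,q.fun
E
python3 - <<'E'
from h import *
t=pickle.load(open('top0.pkl','rb'));s=pickle.load(open('side0.pkl','rb'))
print(tri([(t,(128.6,404.9)),(s,(33.3,132.3))]))
P=np.array([.12574,.53514,.19407]);R=Ro.from_euler('xyz',[180,0,166.77],degrees=True)
print(P+R.apply([[0,-.043,-.013],[0,.043,-.013]]))
for c in(t,s):print(-np.array(c['R']).T@c['t'])
E
```

```text
(array([0.11730662, 0.4891111 , 0.24561502]), array([-0.42750118,  2.11211445,  1.87537918,  0.16054883]))
[[0.11589899 0.49328125 0.20707   ]
 [0.13558101 0.57699875 0.20707   ]]
[0.47039771 0.0497829  1.31844534]
[ 0.11103213 -0.65211473  0.75396943]
```

step_arm(dr=[[0,0,0],[0,0,0],[0,0,0],[0,0,0],[0,0,0],[0,0,0],[0,0,0],[0,0,0]], xyz=[[0.05,0,0.2],[0.05,0,0.4],[0.05,0,0.55],[0.05,0,0.7],[0.05,0,0.75],[0.05,0,0.75],[0.05,0,0.75],[0.05,0,0.75]], gripper=[0.5,0.4,0.35,0.35,0.35,0.35,0.35,0.35])

```text
time: 3.95
ee_pos: [0.5528, -0.0139, 0.0904]
tcp_rot: [180.0, 0.0, 92.6]
wrist_force: [-0.5, -0.7, -0.3]
opening: 0.03
```

```bash
python3 - <<'E'
from h import *
from workcell import bot
s=bot.camera('side');o=bot.get_obs();print(o['ee_pos'],o['wrist_force'],o['q'])
zoom(s,(290,190,400,290),'pics/s4.png')
E
```

```text
[ 0.55280248 -0.0138331   0.09031871] [ 0.05068453 -0.14761248  0.19019563] [-1.43260100e+00  4.52811052e+00 -1.95074086e+00  8.34904870e+01
 -1.45508613e-03  8.59327536e+01]
```

View pics/s4.png

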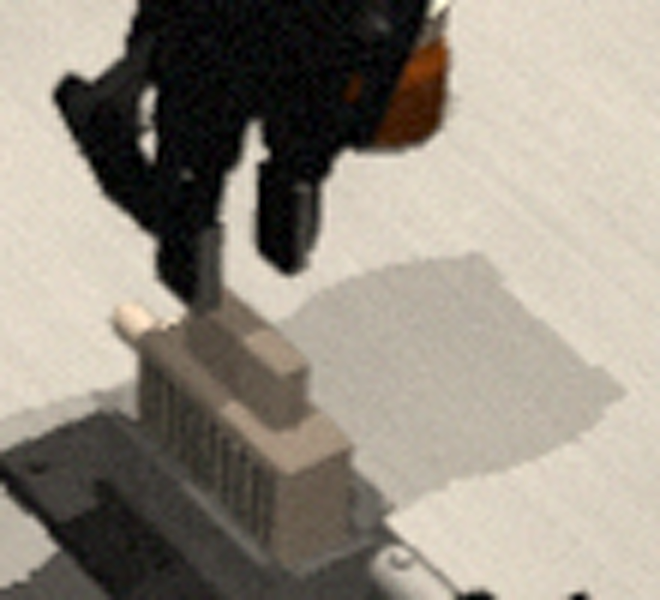

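step_arm(dr=[[0,0,0],[0,0,0],[0,0,0],[0,0,0],[0,0,0],[0,0,0],[0,0,0],[0,0,0]], xyz=[[-0.06,0,0],[-0.12,0,0.04],[-0.12,0,0.09],[-0.12,0,0.14],[-0.12,0,0.19],[-0.12,0,0.24],[-0.12,0,0.25],[-0.12,0,0.25]], gripper=[0.4,0.45,0.45,0.45,0.45,0.45,0.45,0.45])

```text
time: 4.8
ee_pos: [0.5528, -0.0186, 0.0799]
tcp_rot: [-180.0, -0.0, 92.6]
wrist_force: [-0.3, -0.5, -0.5]
opening: 0.0384
```

```bash
python3 - <<'E'
from h import *
from workcell import bot
s=bot.camera('side');o=bot.get_obs();print(o['ee_pos'],o['wrist_force'],o['opening'])
zoom(s,(290,190,400,290),'pics/s5.png')
E
```

```text
[ 0.55282257 -0.01860858  0.07997529] [ 0.1051979  -0.38130723 -0.0396246 ] 0.03831112669819889
```

View pics/s5.png

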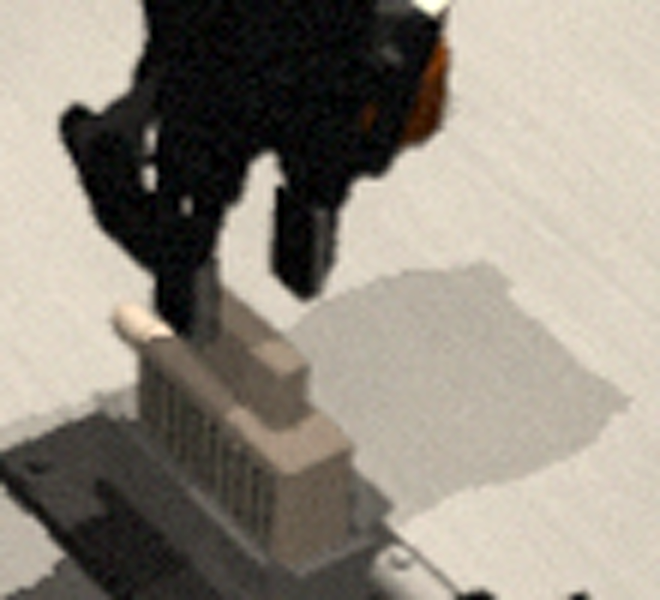

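```bash
python3 - <<'E'
from h import *
s=pickle.load(open('side0.pkl','rb'))
def zp(P,box=(290,190),k=6):return np.round((proj(s,P)+.5-box)*k-.5)
for z in(.08,.09,.1,.11,.12):
    print(z,zp([[.5528+.0195,-.0186-.011,z],[.5528-.0195,-.0186-.011,z],[.5528+.0195,-.0186+.011,z],[.5528-.0195,-.0186+.011,z]]).tolist())
for y in (-.0186-.011,):
  for dy in(0,.01,.02,.03,.04):print('y',dy,zp([[.5723,y+dy,.085],[.5333,y+dy,.085]]).tolist())
E
```

```text
0.08 [[303.0, 390.0], [209.0, 429.0], [268.0, 355.0], [174.0, 392.0]]
0.09 [[305.0, 368.0], [210.0, 407.0], [269.0, 333.0], [175.0, 370.0]]
0.1 [[306.0, 346.0], [210.0, 384.0], [271.0, 311.0], [175.0, 348.0]]
0.11 [[308.0, 324.0], [211.0, 362.0], [272.0, 288.0], [176.0, 326.0]]
0.12 [[309.0, 301.0], [212.0, 339.0], [273.0, 266.0], [177.0, 303.0]]
y 0 [[304.0, 379.0], [209.0, 418.0]]
y 0.01 [[288.0, 363.0], [193.0, 401.0]]
y 0.02 [[272.0, 347.0], [178.0, 384.0]]
y 0.03 [[256.0, 331.0], [162.0, 368.0]]
y 0.04 [[241.0, 316.0], [147.0, 352.0]]
```

step_arm(dr=[[0,0,0],[0,0,0],[0,0,0],[0,0,0],[0,0,0],[0,0,0],[0,0,0],[0,0,0]], xyz=[[0,0.01,0.05],[0,0.01,0.1],[0,0.01,0.15],[0,0.01,0.2],[0,0.01,0.25],[0,0.01,0.3],[0,0.01,0.3],[0,0.01,0.3]], gripper=[0.45,0.45,0.45,0.45,0.45,0.45,0.45,0.45])

```text
time: 5.65
ee_pos: [0.5532, -0.0186, 0.068]
tcp_rot: [-180.0, 0.0, 92.6]
wrist_force: [0.5, -0.3, 0.3]
opening: 0.0382
```

```bash
python3 - <<'E'
from h import *
from workcell import bot
s=bot.camera('side');o=bot.get_obs();print(o['ee_pos'],o['wrist_force'],o['opening'])
zoom(s,(290,190,400,290),'pics/s6.png')
E
```

```text
[ 0.55326028 -0.01862494  0.06805753] [-1.18538227  0.55588026  0.41761436] 0.03822044740239193
```

View pics/s6.png

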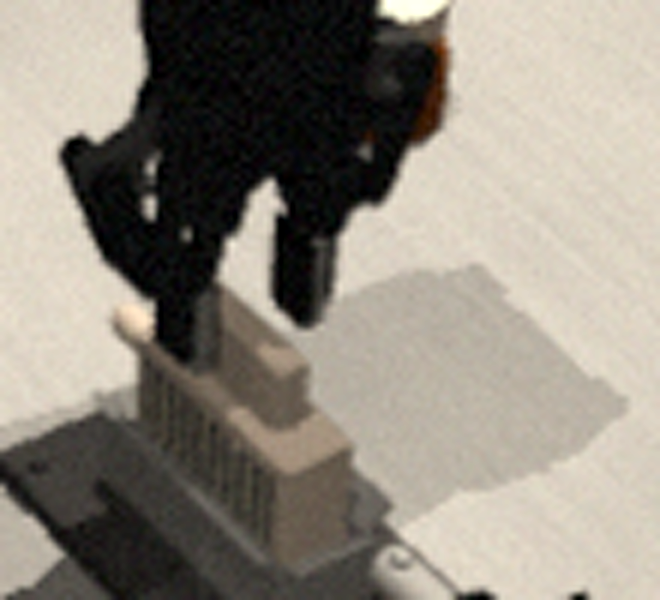

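step_arm(dr=[[0,0,0],[0,0,0],[0,0,0],[0,0,0],[0,0,0],[0,0,0],[0,0,0],[0,0,0]], xyz=[[0,0,0.05],[0,0,0.1],[0,0,0.15],[0,0,0.2],[0,0,0.25],[0,0,0.28],[0,0,0.28],[0,0,0.28]], gripper=[0.45,0.45,0.45,0.45,0.45,0.45,0.45,0.45])

```text
time: 6.5
ee_pos: [0.5532, -0.0186, 0.0568]
tcp_rot: [-180.0, -0.0, 92.6]
wrist_force: [0.3, -0.0, -0.3]
opening: 0.0384
```

```bash
python3 - <<'E'
from h import *
from workcell import bot
s=bot.camera('side');o=bot.get_obs();print(o['ee_pos'],o['wrist_force'],o['opening'])
zoom(s,(290,190,400,290),'pics/s7.png')
E
```

```text
[ 0.55331921 -0.0186105   0.05690174] [-0.36834447  0.15160652  0.42498585] 0.038569624410895946
```

View pics/s7.png

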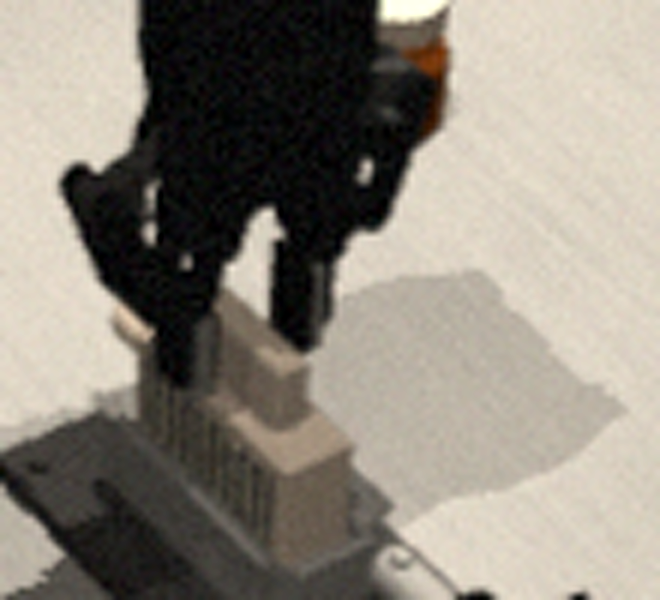

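step_arm(dr=[[0,0,0],[0,0,0],[0,0,0],[0,0,0],[0,0,0],[0,0,0],[0,0,0],[0,0,0]], xyz=[[0,0,0.05],[0,0,0.07],[0,0,0.07],[0,0,0.07],[0,0,0.07],[0,0,0.07],[0,0,0.07],[0,0,0.07]], gripper=[0.4,0.3,0.22,0.17,0.1,0.0,0.0,0.0], squeeze=60)

```text
time: 7.35
ee_pos: [0.5534, -0.0186, 0.0541]
tcp_rot: [180.0, 0.0, 92.6]
wrist_force: [1.5, -0.2, 0.8]
opening: 0.0128
```

```bash
python3 - <<'E'
from h import *
from workcell import bot
s=bot.camera('side');o=bot.get_obs();print(o['ee_pos'],o['wrist_force'],o['opening'],o['tcp_rot'])
zoom(s,(290,190,400,290),'pics/s8.png')
E
```

```text
[ 0.55335174 -0.01860227  0.05408025] [ 1.83415877 -0.35924447  0.6621765 ] 0.012465705484981415 [1.79985527e+02 1.44478577e-03 9.26360944e+01]
```

View pics/s8.png

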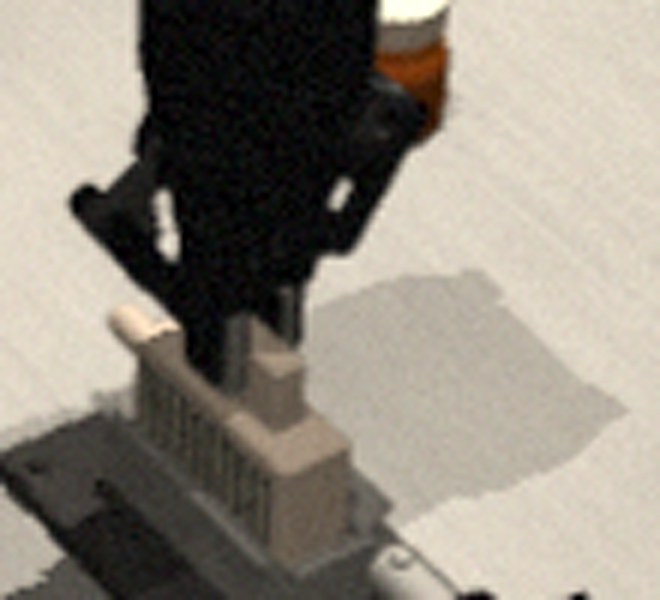

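step_arm(dr=[[0,0,0],[0,0,0],[0,0,0],[0,0,0],[0,0,0],[0,0,0],[0,0,0],[0,0,0]], xyz=[[0,0,-0.1],[0,0,-0.3],[0,0,-0.7],[0,0,-1.2],[0,0,-1.7],[0,0,-2.2],[0,0,-2.5],[0,0,-2.5]], gripper=[0,0,0,0,0,0,0,0])

```text
time: 8.2
ee_pos: [0.554, -0.0187, 0.1559]
tcp_rot: [179.9, 0.0, 92.6]
wrist_force: [0.4, 0.1, -2.8]
opening: 0.0126
```

```bash
python3 - <<'E'
from h import *
from workcell import bot
s=bot.camera('side');o=bot.get_obs();print(o['ee_pos'],o['wrist_force'],o['torque'],o['opening'],o['tcp_rot'])
zoom(s,(280,160,430,280),'pics/s9.png')
E
```

```text
[ 0.55353521 -0.01862252  0.15436875] [ 0.09461451 -0.73205017 -1.85837275] [-0.04552033 -0.02556391 -0.03863849] 0.012523792188702964 [1.79951639e+02 3.52228170e-03 9.26360526e+01]
```

View pics/s9.png

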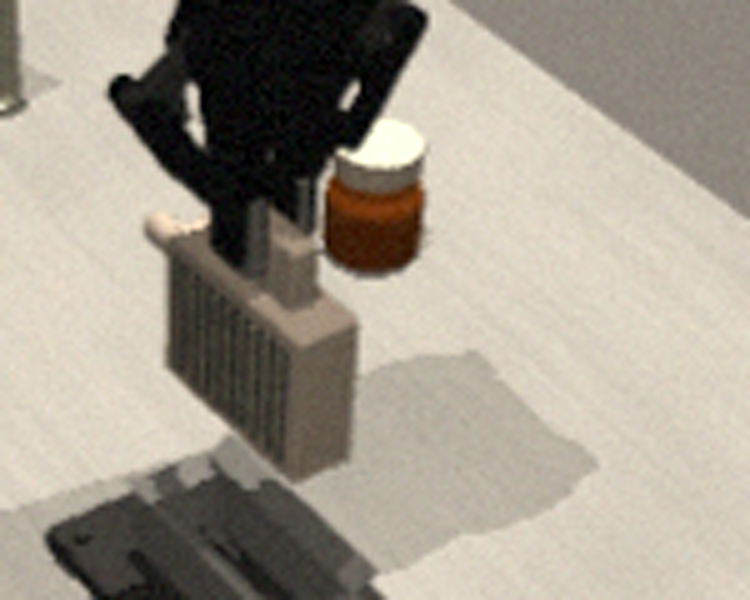

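step_arm(dr=[[0,0,-0.1],[0,0,-0.24],[0,0,-0.38],[0,0,-0.52],[0,0,-0.66],[0,0,-0.8],[0,0,-0.94],[0,0,-1.08]], xyz=[[0,0,0],[0,0,0],[0,0,0],[0,0,0],[0,0,0],[0,0,0],[0,0,0],[0,0,0]], gripper=[0,0,0,0,0,0,0,0])

```text
time: 9.05
ee_pos: [0.5526, -0.0186, 0.1524]
tcp_rot: [-179.9, -0.1, 154.8]
wrist_force: [-0.9, 0.1, -2.9]
opening: 0.0125
```

step_arm(dr=[[0,0,-0.14],[0,0,-0.28],[0,0,-0.42],[0,0,-0.56],[0,0,-0.7],[0,0,-0.84],[0,0,-0.98],[0,0,-1.1]], xyz=[[0,0,0],[0,0,0],[0,0,0],[0,0,0],[0,0,0],[0,0,0],[0,0,0],[0,0,0]], gripper=[0,0,0,0,0,0,0,0])

```text
time: 9.85
ee_pos: [0.5526, -0.0186, 0.1524]
tcp_rot: [179.9, -0.1, -142.1]
wrist_force: [0.6, -0.3, -1.9]
opening: 0.013
```

```bash
python3 - <<'E'
from h import *
from workcell import bot
o=bot.get_obs();print(go(o,[.5534,-.0186,.1544],-87.4),o['ee_pos'],o['wrist_force'],o['opening'],o['tcp_rot'],o['q'])
E
```

```text
(array([-0.015, -0.012, -0.049]), array([ 0.002, -0.001, -0.955])) [ 0.55261832 -0.01858931  0.1524447 ] [ 0.62032988 -0.25932449 -1.93921265] 0.0130132985264989 [ 1.79918272e+02 -9.77976611e-02 -1.42138448e+02] [-1.92674873e+00  4.83728766e+00  5.22832216e+00  9.05184856e+01
  2.15079431e-04 -3.97882316e+01]
```

step_arm(dr=[[0,0,-0.14],[0,0,-0.28],[0,0,-0.42],[0,0,-0.56],[0,0,-0.7],[0,0,-0.84],[0,0,-0.94],[0,0,-0.955]], xyz=[[0,0,0],[0,0,0],[0,0,0],[0,0,0],[-0.01,-0.01,0],[-0.01,-0.01,0],[-0.01,-0.01,0],[-0.01,-0.01,0]], gripper=[0,0,0,0,0,0,0,0])

```text
time: 10.65
ee_pos: [0.5532, -0.0187, 0.1526]
tcp_rot: [179.9, 0.0, -87.6]
wrist_force: [-0.0, -0.7, -2.2]
opening: 0.0126
```

```bash
python3 - <<'E'
from h import *
from workcell import bot
s=bot.camera('side');t=bot.camera('top');o=bot.get_obs();print(o['ee_pos'],o['wrist_force'],o['opening'],o['tcp_rot'],o['q'])
pickle.dump((s,t),open('p10.pkl','wb'))
zoom(s,(280,160,430,280),'pics/s10.png');zoom(t,(300,190,450,270),'pics/t10.png')
E
```

```text
[ 0.55341182 -0.01866224  0.1530597 ] [ 0.35841157  0.63435437 -2.38412479] 0.012513552712734577 [ 1.79919209e+02  4.12824669e-03 -8.78671722e+01] [-1.93047229e+00  4.90126923e+00  5.36473742e+00  9.05443486e+01
 -1.60686108e-03 -9.40633018e+01]
```

View pics/s10.png

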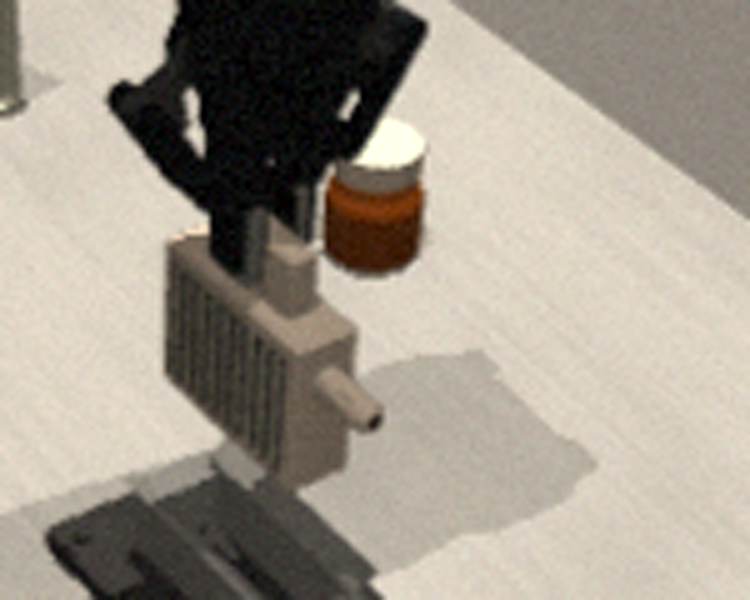

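View pics/t10.png

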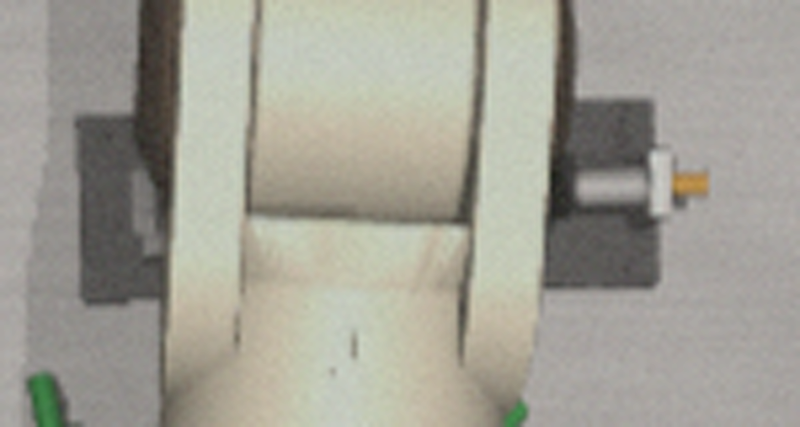

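step_arm(dr=[[0,0,-0.006],[0,0,-0.006],[0,0,-0.006],[0,0,-0.006],[0,0,-0.006],[0,0,-0.006],[0,0,-0.006],[0,0,-0.006]], xyz=[[0,0,0.3],[0,0,0.7],[0,0,1.0],[0,0,1.2],[0,0,1.4],[0,0,1.55],[0,0,1.7],[0,0,1.8]], gripper=[0,0,0,0,0,0,0,0], squeeze=60)

```text
time: 11.55
ee_pos: [0.5538, -0.0187, 0.0816]
tcp_rot: [-180.0, -0.0, -87.4]
wrist_force: [0.2, 0.5, -1.8]
opening: 0.0126
```

```bash
python3 - <<'E'
from h import *
from workcell import bot
s=bot.camera('side');o=bot.get_obs();print(o['ee_pos'],o['wrist_force'],o['torque'],o['opening'],o['tcp_rot'])
zoom(s,(280,190,400,290),'pics/s11.png')
E
```

```text
[ 0.55357041 -0.01868559  0.08105606] [-0.15541343 -0.80681993 -3.48436637] [-0.01066831 -0.02387934  0.02224109] 0.012636754821556148 [ 1.79958441e+02  3.48514747e-03 -8.74041276e+01]
```

View pics/s11.png

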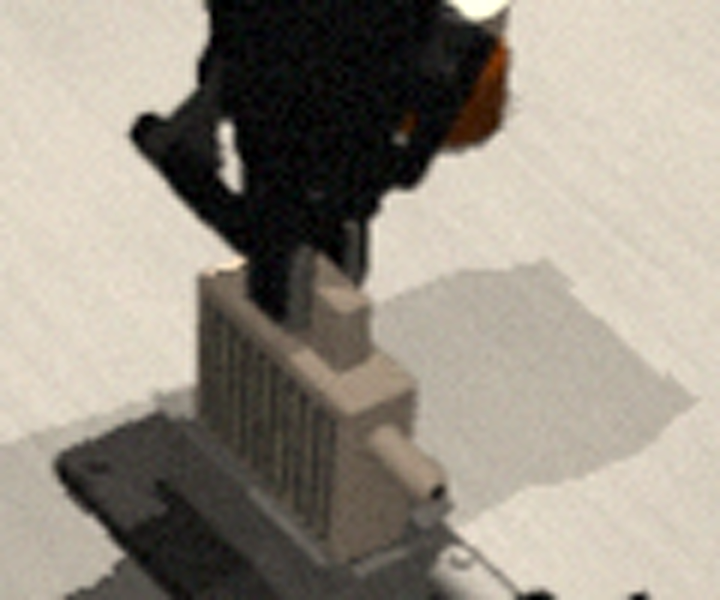

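step_arm(dr=[[0,0,0],[0,0,0],[0,0,0],[0,0,0],[0,0,0],[0,0,0],[0,0,0],[0,0,0]], xyz=[[0,0,0.12],[0,0,0.24],[0,0,0.36],[0,0,0.46],[0,0,0.54],[0,0,0.61],[0,0,0.66],[0,0,0.68]], gripper=[0,0,0,0,0,0,0,0])

```text
time: 12.4
ee_pos: [0.5537, -0.0187, 0.0545]
tcp_rot: [180.0, -0.0, -87.4]
wrist_force: [0.0, -0.2, -2.4]
opening: 0.0129
```

```bash
python3 - <<'E'
from h import *
from workcell import bot
s=bot.camera('side');o=bot.get_obs();print(o['ee_pos'],o['wrist_force'],o['torque'],o['opening'],o['tcp_rot'])
zoom(s,(280,190,400,290),'pics/s12.png')
E
```

```text
[ 0.55376145 -0.01865605  0.05462428] [-0.47635968  0.11227374 -1.54247424] [ 0.03250914 -0.03091199 -0.0378341 ] 0.012655636875097787 [ 1.79994189e+02  7.45457998e-04 -8.73945008e+01]
```

View pics/s12.png

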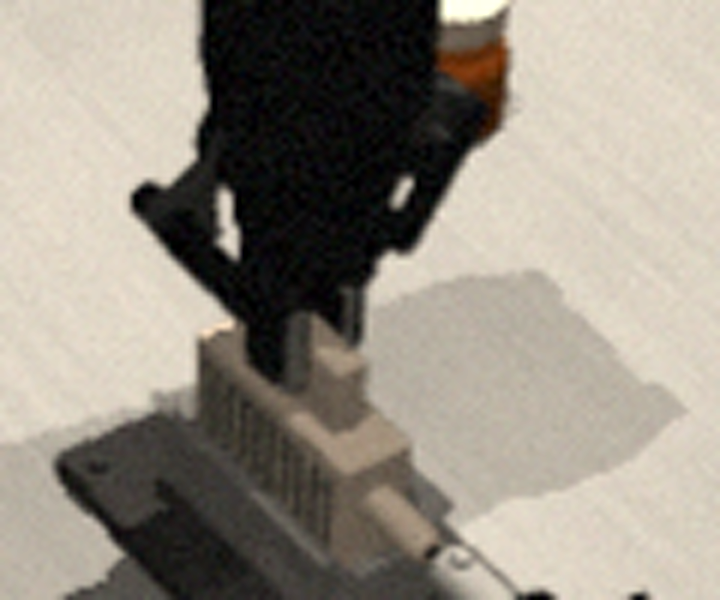

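step_arm(dr=[[0,0,0],[0,0,0],[0,0,0],[0,0,0],[0,0,0],[0,0,0],[0,0,0],[0,0,0]], xyz=[[0,0,0.02],[0,0,0.03],[0,0,0.04],[0,0,0.04],[0,0,0.04],[0,0,0.04],[0,0,0.0],[0,0,-0.1]], gripper=[0,0,0,0.2,0.35,0.45,0.45,0.45])

```text
time: 13.25
ee_pos: [0.5536, -0.0187, 0.0586]
tcp_rot: [180.0, 0.0, -87.4]
wrist_force: [-0.5, -0.5, 0.2]
opening: 0.0385
```

step_arm(dr=[[0,0,0],[0,0,0],[0,0,0],[0,0,0],[0,0,0],[0,0,0],[0,0,0],[0,0,0]], xyz=[[0,0,-0.3],[0,0,-0.7],[0,0,-1.2],[0,0,-1.8],[0,0,-2.2],[0,0,-2.5],[0,0,-2.5],[0,0,-2.5]], gripper=[0.45,0.45,0.45,0.45,0.3,0,0,0])

```text
time: 14.05
ee_pos: [0.5538, -0.0187, 0.1585]
tcp_rot: [180.0, -0.0, -87.4]
wrist_force: [0.1, 0.5, -0.5]
opening: -0.0001
```

```bash
python3 - <<'E'
from h import *
from workcell import bot
s=bot.camera('side');o=bot.get_obs();print(o['ee_pos'],o['wrist_force'],o['opening'],o['tcp_rot'])
d=np.load('d.npy');pickle.dump(s,open('p13.pkl','wb'))
zoom(s,(280,190,430,310),'pics/s13.png',model(np.array([.554,-.0194,np.radians(2.4)]),-1)[3:5])
print(go(o,d2w(d,[0,-.195,.15])[0],-87.4))
E
```

```text
[ 0.5535085  -0.01866193  0.1580227 ] [-0.64231349  0.5143408  -0.53231705] 6.22675384537559e-05 [ 1.79939263e+02  5.69355229e-03 -8.73964370e+01]
(array([4.86, 0.01, 0.2 ]), array([0.001, 0.   , 0.   ]))
```

View pics/s13.png

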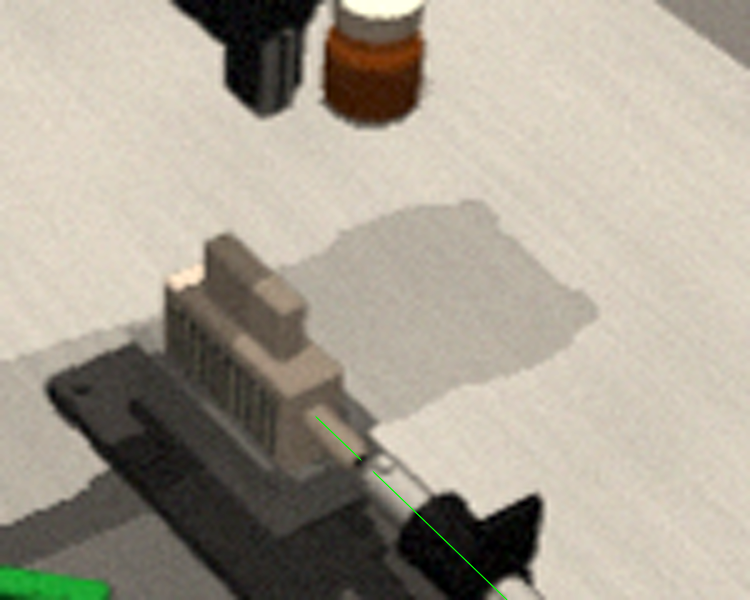

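step_arm(dr=[[0,0,0],[0,0,0],[0,0,0],[0,0,0],[0,0,0],[0,0,0],[0,0,0],[0,0,0]], xyz=[[0.7,0,0],[1.5,0,0],[2.4,0,0],[3.3,0,0],[4.1,0,0.1],[4.6,0,0.2],[4.84,0,0.5],[4.84,0,0.9]], gripper=[0,0,0,0,0,0,0,0])

```text
time: 14.9
ee_pos: [0.5624, -0.213, 0.1213]
tcp_rot: [180.0, 0.0, -87.5]
wrist_force: [-0.6, 0.6, -0.5]
opening: -0.0001
```

```bash
python3 - <<'E'
from h import *
from workcell import bot
s=bot.camera('side');t=bot.camera('top');o=bot.get_obs();print(o['ee_pos'],o['wrist_force'],o['opening'],o['tcp_rot'])
d=np.load('d.npy')
zoom(s,(320,200,440,300),'pics/s14.png')
zoom(t,(300,190,450,270),'pics/t14.png')
print(go(o,d2w(d,[0,-.195,.054])[0],-87.4))
E
```

```text
[ 0.56114211 -0.21137009  0.11921143] [ 0.18837643 -0.43401459  0.14178863] -0.00020162512613718764 [ 1.79737409e+02  1.24090739e-01 -8.74097126e+01]
(array([ 0.042, -0.026,  1.63 ]), array([ 0.005,  0.002, -0.   ]))
```

View pics/s14.png

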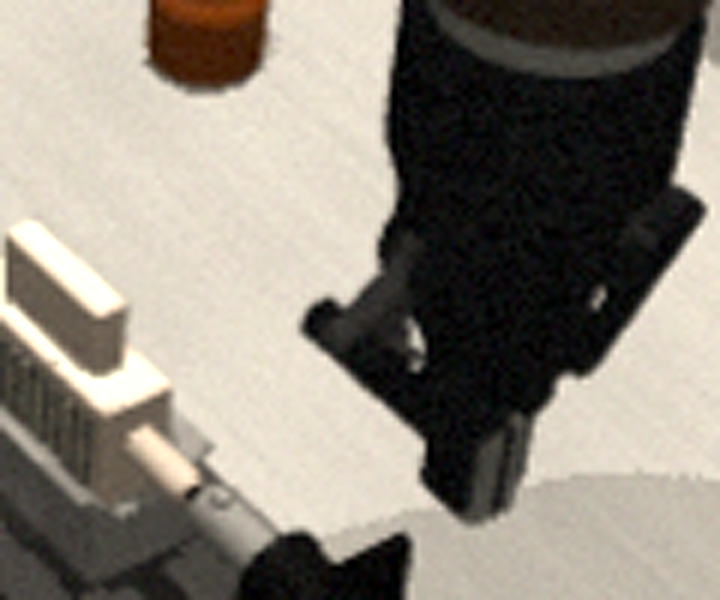

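View pics/t14.png

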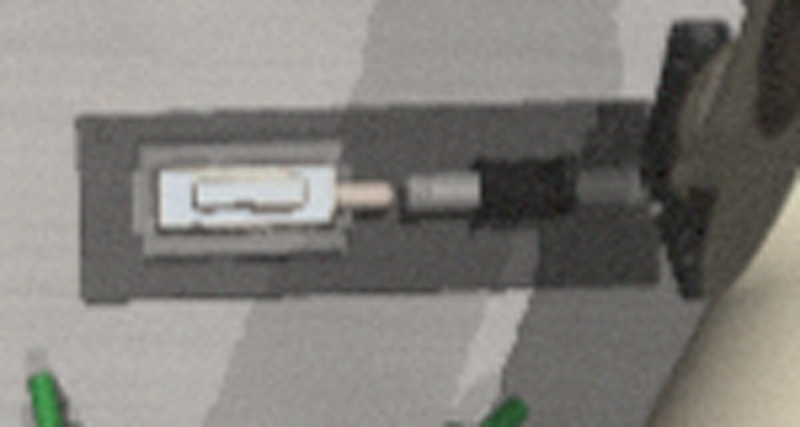

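step_arm(dr=[[0,0,0],[0,0,0],[0,0,0],[0,0,0],[0,0,0],[0,0,0],[0,0,0],[0,0,0]], xyz=[[0.02,-0.02,0.3],[0.02,-0.02,0.6],[0.02,-0.02,0.85],[0.02,-0.02,1.1],[0.02,-0.02,1.25],[0.02,-0.02,1.4],[0.02,-0.02,1.5],[0.02,-0.02,1.5]], gripper=[0,0,0,0,0,0,0,0])

```text
time: 15.8
ee_pos: [0.5632, -0.2128, 0.0623]
tcp_rot: [180.0, 0.0, -87.4]
wrist_force: [-0.7, 0.3, -0.5]
opening: 0.0
```

```bash
python3 - <<'E'
from h import *
from workcell import bot
s=bot.camera('side');t=bot.camera('top');o=bot.get_obs();print(o['ee_pos'],o['wrist_force'],o['opening'],o['tcp_rot'])
d=np.load('d.npy')
zoom(s,(340,240,430,315),'pics/s15.png')
R=d2w(d,[[0,-.195,.05]]);print(R)
# predicted tip for offset
for z in (.08,.09,.1): print(z,np.round((proj(s,o['ee_pos']*[1,1,0]+[-.012,-.011,z])+.5-[340,240])*800/90))
E
```

```text
[ 0.56352343 -0.21292634  0.06304877] [0.39187154 0.2552851  0.30079148] -0.00011285128075422742 [-1.79982380e+02 -7.81142873e-03 -8.74006052e+01]
[[ 0.56194113 -0.21287564  0.05      ]]
0.08 [[460. 711.]]
0.09 [[466. 678.]]
0.1 [[472. 644.]]
```

View pics/s15.png

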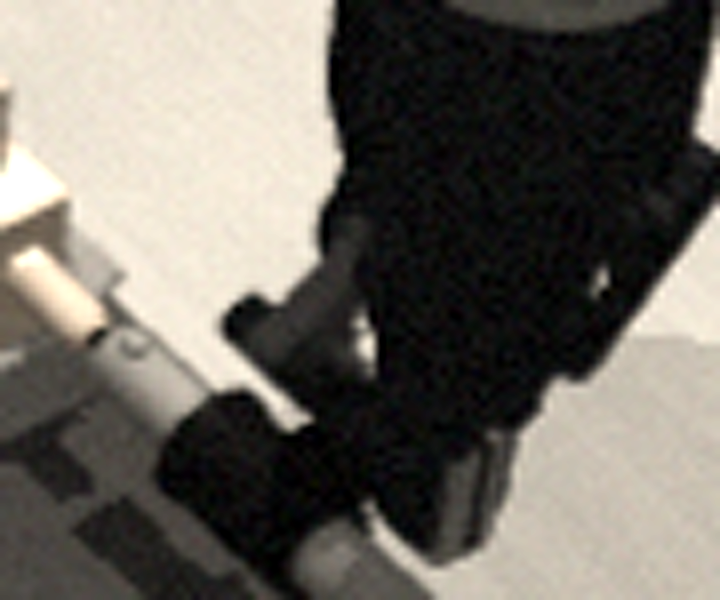

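step_arm(dr=[[0,0,0],[0,0,0],[0,0,0],[0,0,0],[0,0,0],[0,0,0],[0,0,0],[0,0,0]], xyz=[[0,0,0.06],[0,0,0.12],[0,0,0.18],[0,0,0.24],[0,0,0.29],[0,0,0.33],[0,0,0.35],[0,0,0.35]], gripper=[0,0,0,0,0,0,0,0])

```text
time: 16.7
ee_pos: [0.5634, -0.2129, 0.0487]
tcp_rot: [180.0, 0.0, -87.4]
wrist_force: [-0.1, -0.5, 0.0]
opening: -0.0001
```

```bash
python3 - <<'E'
from h import *
from workcell import bot
s=bot.camera('side');o=bot.get_obs();print(o['ee_pos'],o['wrist_force'],o['opening'],o['tcp_rot'])
zoom(s,(340,240,430,315),'pics/s16.png')
d=np.load('d.npy');print(go(o,d2w(d,[0,-.109+.004,.049])[0],-87.5))
E
```

```text
[ 0.56343176 -0.21283867  0.04878867] [ 0.31059757 -0.47755763  0.40646473] 3.4071964198076133e-06 [ 1.79999904e+02 -5.34797598e-04 -8.73948962e+01]
(array([-2.251,  0.032, -0.005]), array([ 0.   , -0.   ,  0.002]))
```

View pics/s16.png

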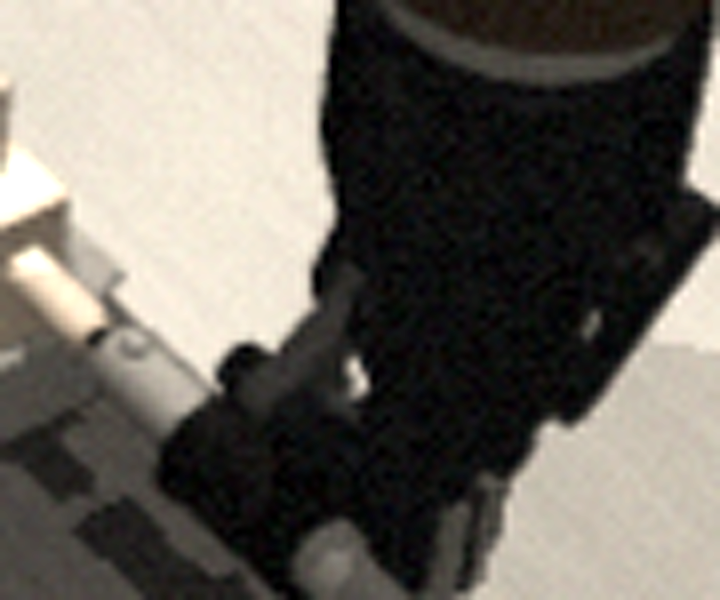

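step_arm(dr=[[0,0,0],[0,0,0],[0,0,0],[0,0,0],[0,0,0],[0,0,0],[0,0,0],[0,0,0]], xyz=[[-0.15,0,0],[-0.3,0,0],[-0.45,0.01,0],[-0.6,0.01,0],[-0.75,0.01,0],[-0.85,0.01,0],[-0.95,0.01,0],[-1.0,0.01,0]], gripper=[0,0,0,0,0,0,0,0])

```text
time: 17.55
ee_pos: [0.5612, -0.1726, 0.0489]
tcp_rot: [180.0, -0.0, -87.4]
wrist_force: [0.3, -2.0, 0.8]
opening: -0.0
```

```bash
python3 - <<'E'
from h import *
from workcell import bot
s=bot.camera('side');t=bot.camera('top');o=bot.get_obs();print(o['ee_pos'],o['wrist_force'],o['opening'],o['tcp_rot'])
zoom(s,(320,240,410,315),'pics/s17.png')
zoom(t,(300,190,450,270),'pics/t17.png')
E
```

```text
[ 0.56124062 -0.17250807  0.04880182] [-0.11857254 -1.46078971  0.11599019] -0.0002829425455049519 [-1.79994326e+02  2.17316164e-02 -8.73800386e+01]
```

View pics/s17.png

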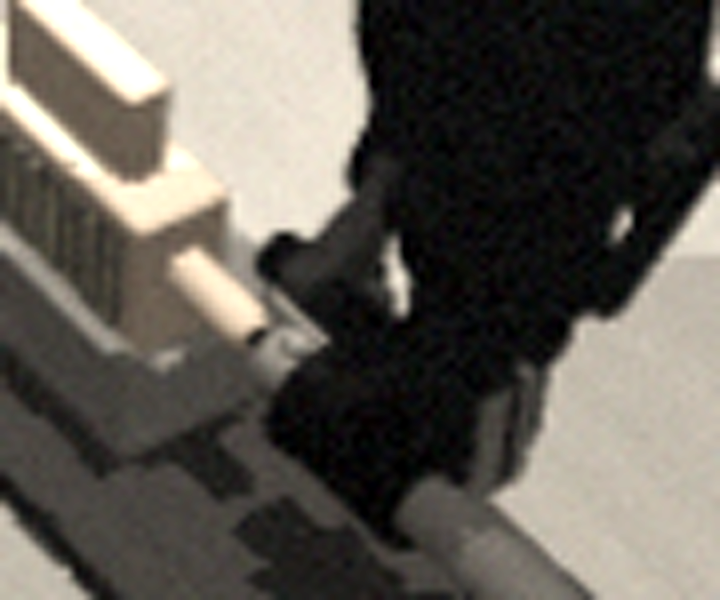

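View pics/t17.png

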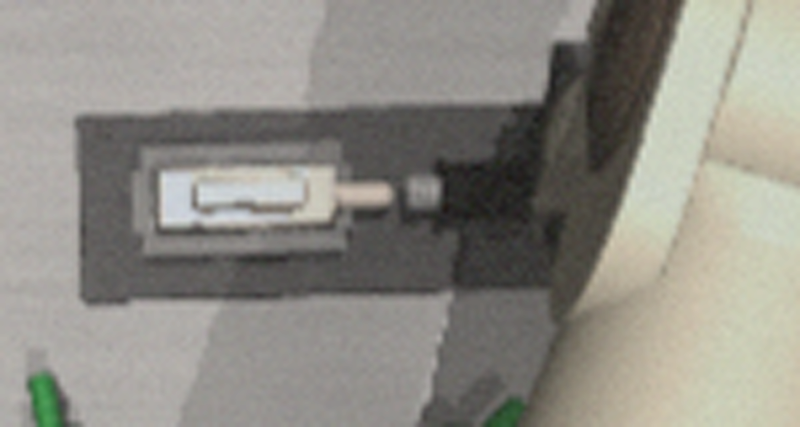

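step_arm(dr=[[0,0,0],[0,0,0],[0,0,0],[0,0,0],[0,0,0],[0,0,0],[0,0,0],[0,0,0]], xyz=[[-0.12,0,0],[-0.24,0,0],[-0.36,0,0],[-0.48,0,0],[-0.6,0.01,0],[-0.72,0.01,0],[-0.84,0.01,0],[-0.92,0.01,0]], gripper=[0,0,0,0,0,0,0,0])

```text
time: 18.45
ee_pos: [0.5596, -0.1368, 0.0489]
tcp_rot: [-180.0, -0.1, -87.4]
wrist_force: [2.3, -7.1, -2.0]
opening: 0.0003
```

```bash
python3 - <<'E'
from h import *
from workcell import bot
s=bot.camera('side');t=bot.camera('top');o=bot.get_obs();print(o['ee_pos'],o['wrist_force'],o['tcp_rot'])
zoom(s,(310,240,400,315),'pics/s18.png')
zoom(t,(300,190,450,270),'pics/t18.png')
E
```

```text
[ 0.55918479 -0.13570168  0.04879107] [ 0.4190114  -0.19852799  1.05709517] [-1.79990263e+02  1.27458142e-02 -8.73866206e+01]
```

View pics/s18.png

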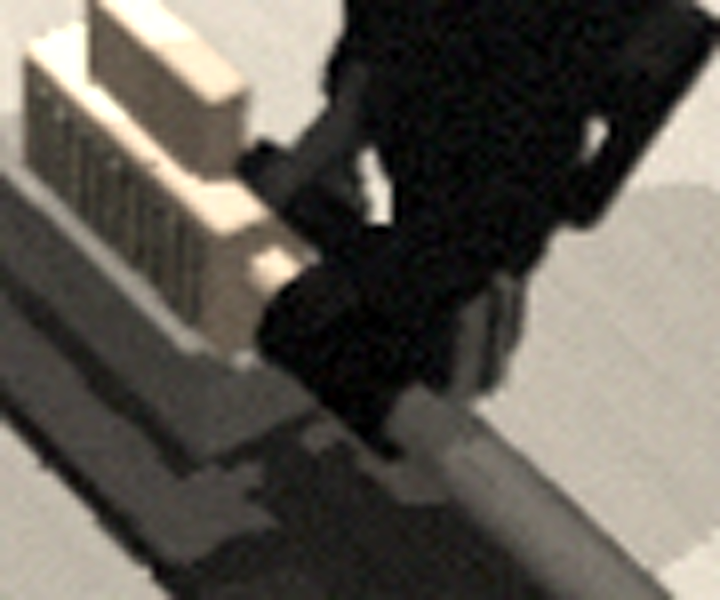

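View pics/t18.png

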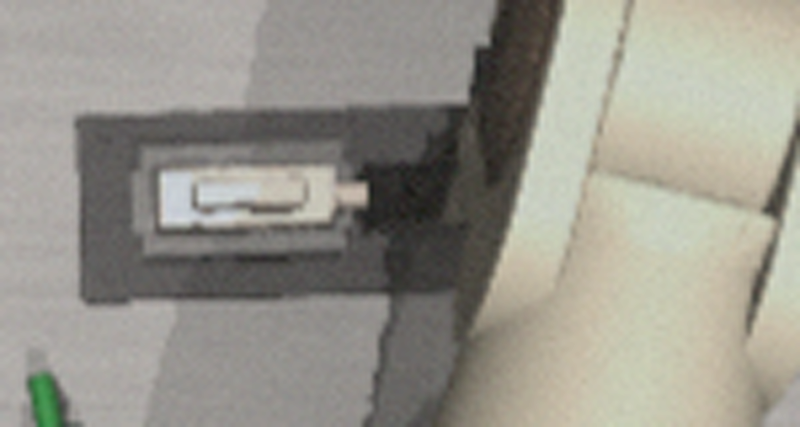

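step_arm(dr=[[0,0,0],[0,0,0],[0,0,0],[0,0,0],[0,0,0],[0,0,0],[0,0,0],[0,0,0]], xyz=[[-0.04,0,0],[-0.08,0,0],[-0.12,0,0],[-0.15,0,0],[-0.18,0,0],[-0.2,0,0],[-0.21,0,0],[-0.21,0,0]], gripper=[0,0,0,0,0,0,0,0])

```text
time: 19.35
ee_pos: [0.5587, -0.1276, 0.0488]
tcp_rot: [180.0, 0.0, -87.4]
wrist_force: [-0.5, -0.1, 0.2]
opening: 0.0
```

```bash
python3 - <<'E'
from h import *
from workcell import bot
s=bot.camera('side');t=bot.camera('top');o=bot.get_obs();print(o['ee_pos'],o['wrist_force'],o['tcp_rot'])
zoom(s,(310,240,400,315),'pics/s19.png')
zoom(t,(330,205,420,250),'pics/t19.png')
E
```

```text
[ 0.55877127 -0.12765729  0.04880859] [-0.5981618  -0.22531894  0.90983192] [-1.79996829e+02  1.39768629e-02 -8.73938720e+01]
```

View pics/t19.png

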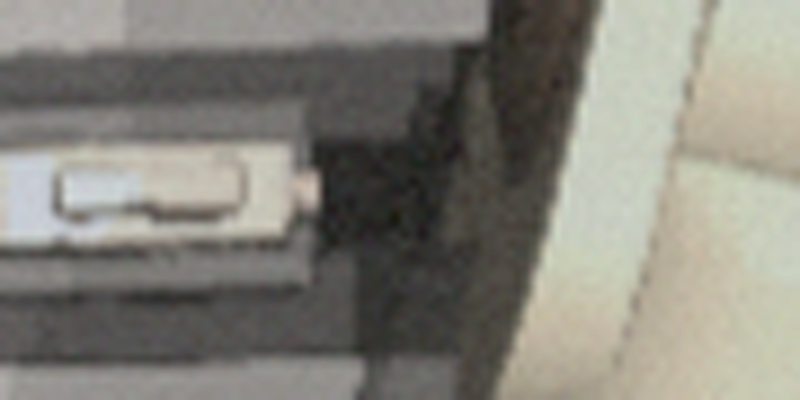

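step_arm(dr=[[0,0,0],[0,0,0],[0,0,0],[0,0,0],[0,0,0],[0,0,0],[0,0,0],[0,0,0]], xyz=[[-0.01,0,0],[-0.02,0,0],[-0.03,0,0],[-0.04,0,0],[-0.05,0,0],[-0.05,0,0],[-0.05,0,0],[-0.05,0,0]], gripper=[0,0,0,0,0,0,0,0])

```text
time: 20.25
ee_pos: [0.5587, -0.126, 0.0488]
tcp_rot: [-180.0, -0.0, -87.4]
wrist_force: [-0.2, -3.8, -0.2]
opening: -0.0
```

step_arm(dr=[[0,0,0],[0,0,0],[0,0,0],[0,0,0],[0,0,0],[0,0,0],[0,0,0],[0,0,0]], xyz=[[-0.01,0,0],[-0.02,0,0],[-0.03,0,0],[-0.03,0,0],[-0.03,0,0],[-0.03,0,0],[-0.03,0,0],[-0.03,0,0]], gripper=[0,0,0,0,0,0,0,0])

```text
time: 21.05
ee_pos: [0.5586, -0.1254, 0.0488]
tcp_rot: [-180.0, -0.1, -87.4]
wrist_force: [1.0, -8.5, -0.6]
opening: 0.0004
```

step_arm(dr=[[0,0,0],[0,0,0],[0,0,0],[0,0,0],[0,0,0],[0,0,0],[0,0,0],[0,0,0]], xyz=[[0.1,0,0],[0.3,0,0],[0.5,0,0],[0.6,0,-0.2],[0.6,0,-0.8],[0.6,0,-1.5],[0.6,0,-2.3],[0.6,0,-3.0]], gripper=[0,0,0,0,0,0,0,0])

```text
time: 21.85
ee_pos: [0.5597, -0.1487, 0.171]
tcp_rot: [-179.9, 0.0, -87.4]
wrist_force: [1.0, 0.2, 0.3]
opening: -0.0002
```

step_arm(dr=[[0,0,0],[0,0,0],[0,0,0],[0,0,0],[0,0,0],[0,0,0],[0,0,0],[0,0,0]], xyz=[[0.5,0,0],[1.2,0,0],[2,0,0],[3,0,0],[4,0,0],[4.5,0,0],[4.8,0,0],[4.8,0,0]], gripper=[0,0,0,0,0,0,0,0])

```text
time: 22.65
ee_pos: [0.5682, -0.3415, 0.1686]
tcp_rot: [180.0, 0.0, -87.5]
wrist_force: [0.0, -1.2, 0.1]
opening: 0.0
```

```bash
python3 - <<'E'
from h import *
from workcell import bot
s=bot.camera('side');t=bot.camera('top');o=bot.get_obs();print(o['time'],o['ee_pos'],o['wrist_force'],o['tcp_rot'])
d=np.load('d.npy')
def L(sv):return [(d2w(d,np.array([[-15,-168+sv,107],[15,-168+sv,107]])/1e3),(0,255,0)),(d2w(d,np.array([[-17,-124+sv,64],[17,-124+sv,64]])/1e3),(0,0,255))]
zoom(s,(280,200,430,320),'pics/s20.png')
zoom(t,(300,190,450,270),'pics/t20.png',model(d,-1)[1:3]+L(70))
E
```

```text
22.75 [ 0.56847342 -0.3396782   0.16903651] [ 0.29907517 -0.75785248 -0.00826507] [-1.79993422e+02  2.15016701e-02 -8.73857557e+01]
```

View pics/s20.png

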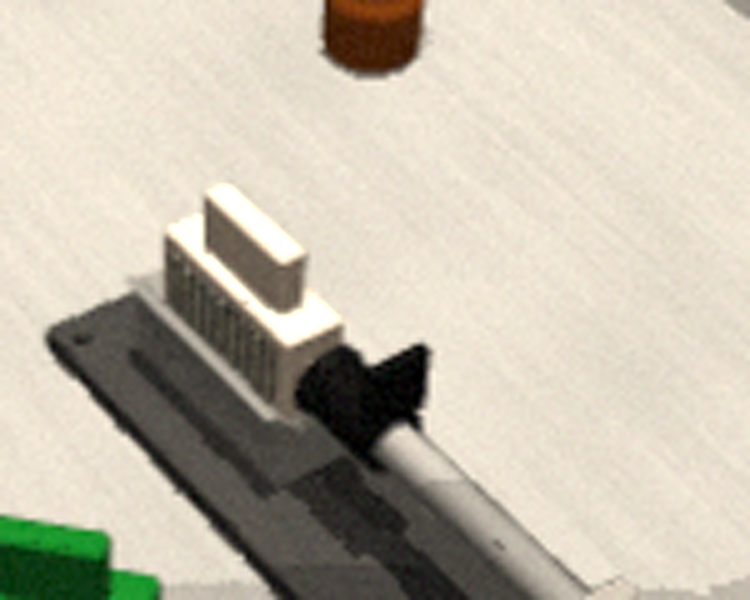

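View pics/t20.png

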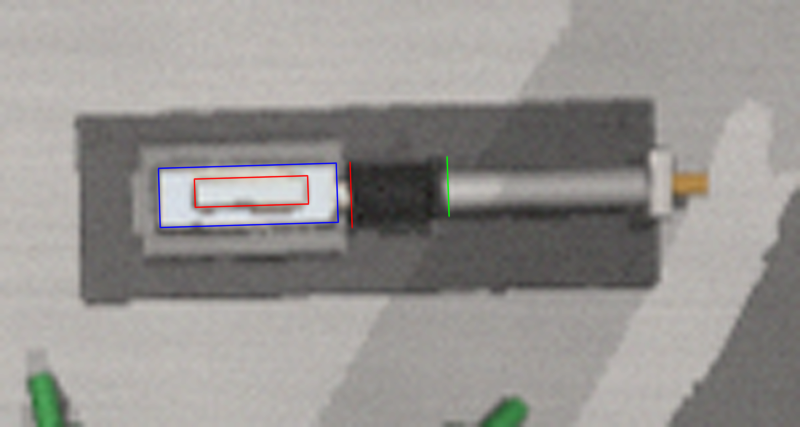

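```bash
python3 -c "
from workcell import bot
print(bot.job_done())"
```

```text
the job is handed in; nothing more can be done
None
```

The job is done and handed in at about 22.8 s. I lifted the white cartridge out, turned it end for end and put it back down with its spigot towards the tube. Then I pushed the sleeve forward with the shut fingers, backed off and moved clear of everything.

**Last checks**
- **Cartridge:** both views show it upright and fully down. In the top view it matches the predicted seated outline to about 1 mm.
- **Sleeve:** its front edge is where a joint value of about 0.070 puts it, and its rear edge is within about 1–2 mm of that. While I was pushing, the force fell to about 0 N, as if the ball had snapped in. It then rose to 8.5 N with the sleeve barely moving, which fits the end stop.
- **Robot:** after the retreat the gripper was clear of the dock and the wrist force was near zero.
- **Bystanders:** I moved none of them knowingly, but I did not measure them again at the end.

**What disagreed**
- **Fingertip height:** in the images the fingertips sat about 35–40 mm higher than the reported TCP. I therefore set the grasp and push heights from the pictures and the wrist force.
- **Side camera:** its view of the dock was about 2–3 mm off from the top camera's, close to the stated calibration error.

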